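# Isolate the shaker and hold its clamp bar open

## Task

The shaker's run is over and I want to take the box of vials off its platform. Turn the red main switch to off first; then pull the orange latch of the hold-down bar sideways, towards the front of the shaker, against its spring, lift the bar off its ball about 10 cm and keep holding it up there: finish with the bar still in the gripper, because it falls shut when let go. Do not let it drop once lifted, and leave the vial box and the other things on the bench where they stand.

Things in the scene. Friction and masses are not known exactly. Their poses are not given: they have to be found in the camera images.
- shaker: white benchtop shaker, fixed to the bench, housing 230 (x) x 280 (y) x 50 mm, aluminium platform on top, its own top at 68 mm. Origin: centre of its underside, on the bench. x points from its front (control panel, nearest the robot) to its back, y to its left, z up. Highest fixed part: the hinge cheeks, 123 mm above the bench, at the right end of the bar.
- main_switch (a joint): angle of the red main switch: 0 = off, 1.571 = on (start). From on to off it turns counter-clockwise seen from above. The white line on its handle points to the shaker's back (green dot) when on, to the shaker's left (white dot) when off. Snap action: 0.09 N m holds it at either end, none at mid-turn; released 0.3 rad or more past the middle it snaps on to the end by itself.
- switch_grip (a point): grip point of the switch handle, on its upright turning axis, 85 mm above the bench. The handle is an upright rounded bar 13 mm thick, 43 mm long, 28 mm high. Axes turn with it: y along the bar to its pointer end, x across its thickness, z up. The bar's top is 6 mm above this point; the 43 mm disc it stands on is 22 mm below.
- latch (a joint): travel of the spring latch: 0 = locked (its jaw lies under the ball), 0.013 m = pulled to its stop. It slides on the bar's free end along the hinge axis; the pull is towards the shaker's front (its -x). The spring pushes back with 4 N at 0 and 10 N at the stop. The bar is free to lift above 0.008 and locked solidly below. The latch springs back when let go.
- latch_grip (a point): grip point of the latch's orange upright handle over the ball, 170 mm above the bench with the bar down, 60 mm above the ball's centre. Handle 16 mm thick along x (the pull is to -x), 26 mm along y, flat-sided; its top is 17 mm above this point, the slide's guides 24 mm below. x along the hinge axis (shaker's x), y along the bar away from the hinge. Pulling this handle up lifts the bar.
- bar_hinge (a point): point on the hinge axis of the hold-down bar, 225 mm along the bar from the ball's centre, 110 mm above the bench. x along the hinge axis (shaker's x), y along the bar towards the ball, z up when the bar is down. The bar's free end rises about this axis.
- hold_down_bar (a joint): angle of the grey hold-down bar (18 mm wide, across the vial box along the shaker's y, a 45 mm coupler cup at its free left end over a 32 mm steel ball on a post; 0.35 to 0.65 kg with its latch): 0 = down on the ball, grows as the free end is lifted, stop at 0.9. 0.45 lifts the cup about 98 mm. The hinge is free: the bar falls by its own weight from any angle.
- vial_box: open clear box of purple-capped vials, 90 x 130 x 34 mm, 0.25 kg, standing loose on the platform under the bar, 70 mm above the bench. Origin: centre of its underside; its 130 mm side lies along the bar.
- bottle_100ml: bystander: white bottle with a blue cap, 56 mm across, 110 mm high; origin at the foot
- jar_red_cap: bystander: white jar with a red cap, 49 mm across, 66 mm high; origin at the foot
- jar_white_cap: bystander: white jar with a white cap, 43 mm across, 60 mm high; origin at the foot
- vial_yellow: bystander: vial with a yellow cap, 28 mm across, 46 mm high; origin at the foot
- round_timer: bystander: white round timer with a red button, 50 mm across, 19 mm high; origin at the centre of its underside

How it is judged:
On the way, in this order (a step that is already met when the one before it is completed fails the run):
1. the main switch is turned to off while the bar is still locked down (value of joint main_switch below 0.12 rad and value of joint hold_down_bar below 0.03 rad), for 0.2 s.
2. the latch is pulled out against its spring with the bar still down on its ball (value of joint latch above 0.0075 m and value of joint hold_down_bar below 0.06 rad).
3. the bar is lifted off the ball (value of joint hold_down_bar above 0.3 rad), for 0.2 s.
At the end, for the whole second after the job is handed in: main switch off (below 0.12 rad); bar raised above 0.3 rad (cup some 65 mm above its seat) and still, carried by the fingers alone (contact force above 2 N, not resting on the vial box); vial box upright and within 15 mm of where it stood (value of joint main_switch below 0.12 rad and value of joint hold_down_bar above 0.3 rad and velocity of joint hold_down_bar between -0.15 and 0.15 rad/s and contact force between the fingers and hold_down_bar above 2 N and contact force between vial_box and hold_down_bar below 0.2 N and distance of vial_box from where it was at the start of the episode below 0.015 m and angle between vial_box's own z axis and vertical below 0.1 rad); the arm keeps its last pose, push and grip.
It fails at once if the bar is lifted while the switch is not off (value of joint hold_down_bar above 0.06 rad and value of joint main_switch above 0.3 rad).
It fails at once if the bar is let fall (velocity of joint hold_down_bar below -2.5 rad/s).
It fails at once if the vial box is shoved or tipped (distance of vial_box from where it was at the start of the episode above 0.02 m or angle between vial_box's own z axis and vertical above 0.2 rad).
It fails at once if another thing on the bench is shoved or knocked over (distance of any of bottle_100ml, jar_red_cap, jar_white_cap, vial_yellow, round_timer from where it was at the start of the episode above 0.03 m or angle between any of bottle_100ml, jar_red_cap, jar_white_cap, vial_yellow, round_timer's own z axis and vertical above 0.3 rad).
It also fails if it takes over 38 s, if anything falls off the work surface, if the arm or the gripper's body presses on something with over 40 N, if the wrist force passes 120 N, or if a joint passes its speed limit or range.

## Robot

A 7-joint arm with a two-finger parallel gripper is mounted at the origin on the work surface; the furniture and walls round the work are solid. World frame = base frame: x ahead of the robot, y to its left, z up, the work surface at z = 0. Lengths are in m, angles in rad, forces in N, time in s.
With the tool pointing down it reaches from about 0.4 to 0.875 m from the base axis. Payload 4.4 kg.
Tool frame: the origin (TCP) lies on the centre line of the jaws, within the pads' length; the fingertips stand 22 mm ahead of it and the grasp point (between the pads) lies 3 mm ahead of it; z points along the fingers, y is the line along which they close (so a half turn about z gives the same grasp; the last joint's range is limited). The gripper opens to 85 mm and grips with 20 to 120 N. Pads are 22 mm wide; open, the fingers measure 114 mm over their backs; the gripper's body (76 mm by 85 mm) begins 54 mm behind the grasp point. The pads swing forward as they close: fully open they stand 13 mm farther back than shut.
Start: joints at [1.26, 0.628, 0.038, 1.517, -0.027, 0.996, -0.02], TCP at [0.158, -0.631, 0.253] pointing down, gripper open.
Joint ranges: [-3.06, 3.06], [-0.37, 2.12], [-1.25, 1.32], [0.18, 2.47], [-1.1, 4.24], [0.23, 1.98], [-2.94, 2.94]. Speed limits (rad/s): [2.57, 2.57, 3.14, 3.14, 3.14, 3.14, 3.14].

## Interface

Orientations are given as a unit quaternion [x, y, z, w].
In Python, from workcell import r gives the robot as it stands.
- The arm moves only by the tool step_arm, never from a script. Its argument "deltas" is a list of rows, each an object with "dp": the shift along the tool's x, y, z in mm, a list of three; "roll": the turn about the tool's z in rad; "jaw": the closure, from 0 (fully open) to 1 (shut). In form: [{"dp": [tx, ty, tz], "roll": roll, "jaw": jaw}, ...]. A call has 1 to 5 rows; each row shifts and turns the commanded pose from where the row before left it, along the tool's axes as they then stand; what a row does not reach is not made up. A row lasts 1/12 s, in which the tool goes at most 41.7 mm and 7.16 degrees, less where a joint would pass 70% of its speed; a pose out of reach is approached as far as the arm can. A call is refused whole if a number of a shift passes 41.7 or a number of a turn 0.125, either way. A call with a gripper value outside its range is refused whole. The fingers move at their own pace and stop on an object; "newtons" is the grip in N (left out, the last holds). Time passes only in rows, so rows that do not move let the fingers close. It gives the time, the measured TCP pose, the force, the opening and the grip force at its end, in the units of the state.
- r.get_obs(): the state, without advancing time (a new reading comes with each control period).
- r.read_camera(name): name is "scene" or "top"; returns a dict with "frame" (400x640x3 uint8, red, green, blue), "camera_matrix" (3x3 intrinsics, pixels), "world_from_camera" (4x4, takes a point from camera to world coordinates). Camera axes: x right, y up, looking along -z (the intrinsics and any distortion apply to the point x, -y, -z); pixel columns grow to the right and rows downward; lengths in m; the calibration is good to about 2 mm. A picture is of the moment at which its call begins. There is no depth.
- r.close_job(): hands the job in; it is judged then, once.
The state is a dict: "time_s": time; "joints": joint angles; "dq": joint speeds; "joint_torque": joint torques, N m; "ee_pos": TCP position; "tcp_rot": TCP orientation; "contact_force": force on the tool from outside, world axes, zero at the start; "wrist_torque": the same for the moment, N m; "gripper_width": finger opening in m; "grip_force": force on a finger pad.
Only numpy, scipy, OpenCV 4.12 (cv2) and the standard library are available. Lean on these libraries where they do the work, as an engineer would, in place of code of your own. Each camera call takes 0.05 s, during which the arm holds its last target. There are 200 camera calls.

## Working session

There is one attempt and no reset: what is moved stays moved. The work goes in short steps, Python scripts to look and compute and a tool call to move; the robot and the scene stay as the last step left them, time stands still between calls to the robot, and variables do not carry over. Pictures are saved under pics/ and viewed, at most 10 in all, crops included, and the job is handed in when it is done.

Besides the shell and the picture viewer there is one more tool, called by a JSON object that holds its "method" and its "body". step_arm: Moves the arm, as the interface text tells. Its arguments: {"type":"object","properties":{"deltas":{"type":"array"},"newtons":{"type":"number"}},"required":["deltas"]}

```bash
mkdir -p pics && ls
python3 - <<'E'
from workcell import r
import cv2
o=r.get_obs()
for k,v in o.items(): print(k,v)
for n in("scene","top"):
    c=r.read_camera(n); cv2.imwrite(f"pics/{n}0.png",c["frame"][:,:,::-1]); print(n,c["camera_matrix"],c["world_from_camera"],[k for k in c])
E
```

```text
pics
time_s 0.0
joints [ 1.26021065  0.62935632  0.03843192  1.51838633 -0.026999    0.99632194
 -0.01998215]
dq [ 0.00064727  0.00063622 -0.00049931  0.00029556  0.00230224 -0.00067203
  0.00012419]
joint_torque [ 1.82686788e-03 -5.63403583e+01  1.22644454e+00 -1.93445832e+01
  1.09101157e-02  1.05500247e-02 -4.52715966e-06]
ee_pos [ 0.15741379 -0.63003061  0.25237642]
tcp_rot [ 9.92517275e-01  1.22100387e-01 -1.30134385e-04 -9.68402562e-04]
contact_force [-0.01975708 -0.30027502  0.69028429]
wrist_torque [ 0.05368779  0.03949746 -0.03145857]
grip_force 0.0
gripper_width 0.08544437932230615
scene [[397.49434166   0.         314.56571827]
 [  0.         397.49434166 206.84093035]
 [  0.           0.           1.        ]] [[-0.89044714  0.32386612 -0.31971023  0.10424403]
 [-0.45502124 -0.6216884   0.63754153  0.49731869]
 [ 0.00771796  0.71317197  0.70094662  0.8451553 ]
 [ 0.          0.          0.          1.        ]] ['frame', 'camera_matrix', 'world_from_camera']
top [[476.04241396   0.         324.9810974 ]
 [  0.         476.04241396 201.6592519 ]
 [  0.           0.           1.        ]] [[ 0.00817087  0.99791945 -0.06395324  0.34587816]
 [-0.99980697  0.00929561  0.0173091  -0.13296955]
 [ 0.01786757  0.06379947  0.99780278  1.59592867]
 [ 0.          0.          0.          1.        ]] ['frame', 'camera_matrix', 'world_from_camera']
```

View pics/scene0.png

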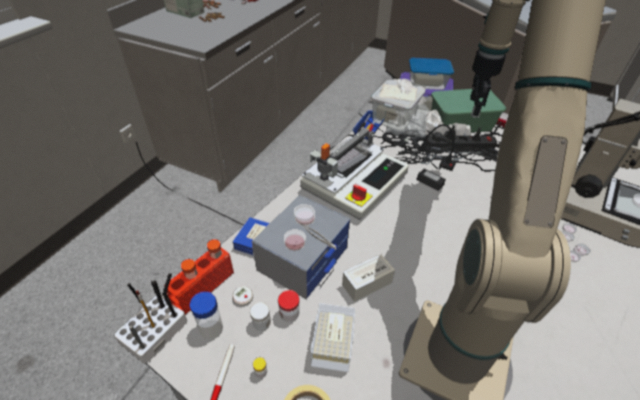

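View pics/top0.png

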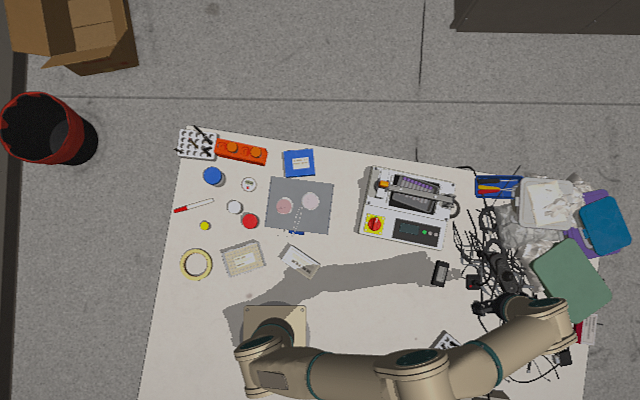

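The scene view shows the orange latch at about (325,150) and the red switch at (359,192). In the top view they are at about (383,184) and (375,223). The shaker is slightly turned about z.

```bash
cat > h.py <<'E'
import numpy as np, cv2
from workcell import r
def ray(c,u,v):
    K=c["camera_matrix"];T=c["world_from_camera"]
    d=np.array([(u-K[0,2])/K[0,0],-(v-K[1,2])/K[1,1],-1.])
    d=T[:3,:3]@d; return T[:3,3],d/np.linalg.norm(d)
def plane(c,u,v,z):
    o,d=ray(c,u,v); return o+d*(z-o[2])/d[2]
def tri(c1,p1,c2,p2):
    o1,d1=ray(c1,*p1);o2,d2=ray(c2,*p2)
    s=np.linalg.lstsq(np.c_[d1,-d2],o2-o1,rcond=None)[0]
    a=o1+s[0]*d1;b=o2+s[1]*d2
    return (a+b)/2,np.linalg.norm(a-b)
def cams(): return r.read_camera("scene"),r.read_camera("top")
def blobs(c,lo,hi,box,mn=6):
    h=cv2.cvtColor(c["frame"],cv2.COLOR_RGB2HSV);m=cv2.inRange(h,lo,hi)
    x0,y0,x1,y1=box;k=np.zeros_like(m);k[y0:y1,x0:x1]=m[y0:y1,x0:x1]
    n,_,st,ce=cv2.connectedComponentsWithStats(k)
    return [(st[i].tolist(),ce[i].round(1).tolist()) for i in range(1,n) if st[i][4]>=mn]
E
python3 - <<'E'
from h import *
s,t=cams()
a=cv2.resize(s["frame"][120:220,290:415],None,fx=6,fy=6,interpolation=2)[:600,:750]
b=cv2.resize(t["frame"][158:258,350:470],None,fx=6,fy=6,interpolation=2)
cv2.imwrite("pics/a.png",a[:,:,::-1]);cv2.imwrite("pics/b.png",b[:,:,::-1])
for nm,c,bx in(("s",s,(290,120,415,220)),("t",t,(350,158,470,258))):
    print(nm,"orange",blobs(c,(6,150,90),(18,255,255),bx))
    print(nm,"yellow",blobs(c,(22,120,90),(35,255,255),bx))
    print(nm,"red",blobs(c,(0,150,80),(4,255,255),bx),blobs(c,(174,150,80),(180,255,255),bx))
    print(nm,"green",blobs(c,(45,100,60),(85,255,255),bx,2))
E
```

```text
s orange [([368, 125, 3, 4, 7], [369.3, 126.7]), ([322, 144, 7, 15, 91], [324.9, 150.8]), ([352, 192, 5, 8, 11], [353.1, 196.2])]
s yellow [([346, 192, 8, 9, 35], [349.8, 196.8]), ([355, 193, 17, 13, 78], [363.3, 199.8])]
s red [([353, 186, 13, 14, 132], [358.7, 192.8])] []
s green [([383, 166, 5, 4, 17], [385.1, 167.6])]
t orange [([380, 185, 8, 2, 11], [383.1, 185.6]), ([369, 217, 8, 4, 8], [372.5, 218.1])]
t yellow [([382, 182, 6, 4, 12], [384.1, 183.7]), ([366, 214, 9, 8, 41], [369.4, 217.0]), ([364, 216, 21, 19, 123], [375.1, 226.5])]
t red [([369, 218, 12, 13, 90], [374.1, 224.1])] [([369, 225, 4, 5, 6], [370.5, 227.2])]
t green [([375, 216, 2, 1, 2], [375.5, 216.0]), ([422, 230, 5, 4, 16], [424.0, 231.5])]
```

View pics/a.png

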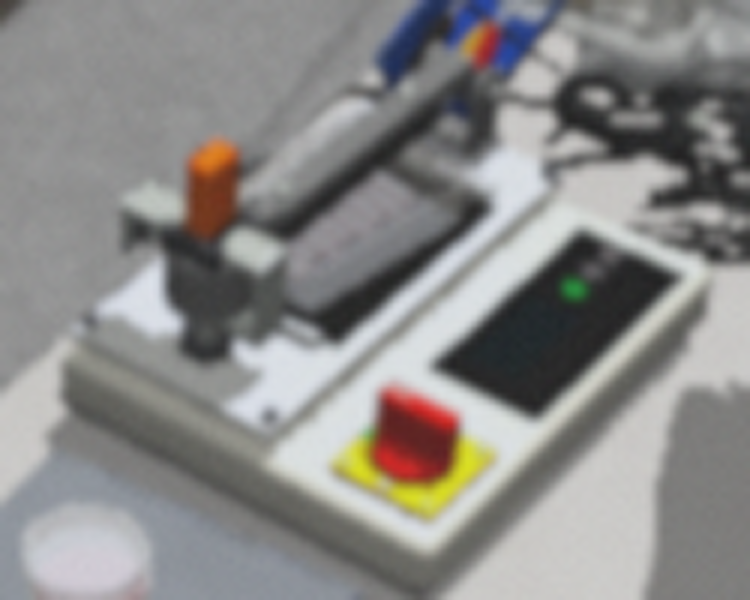

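View pics/b.png

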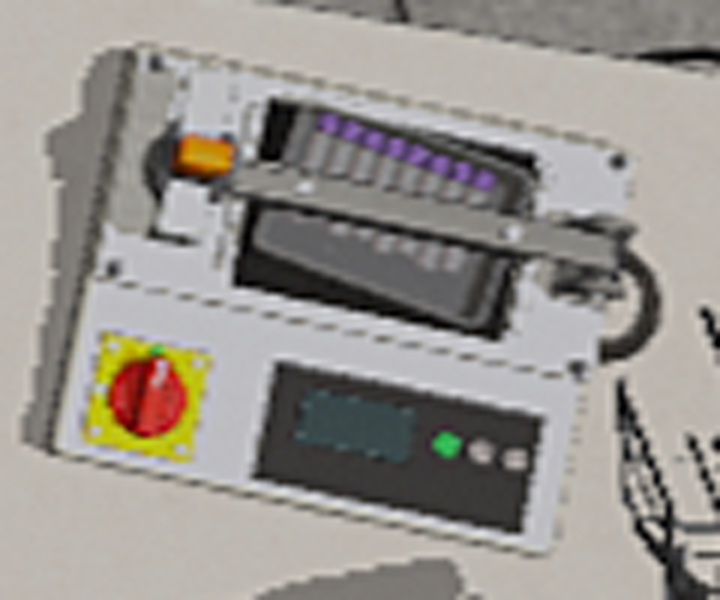

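Both crops show the switch handle with its pointer at the green dot, so it is on. In the top crop the handle's top centre is near (152,398). The orange latch's top face is near (205,152) in the top crop and (213,157) in the scene crop. The shaker is turned about 11° clockwise.

Run:
```python
from h import *
s,t=cams()
P=lambda c,o:((c[0]+.5)/6-.5+o[0],(c[1]+.5)/6-.5+o[1])
S=lambda *c:P(c,(290,120));T=lambda *c:P(c,(350,158))
print("latch top",tri(s,S(213,157),t,T(205,152)))
print("switch top",tri(s,S(420,405),t,T(153,396)))
f=lambda a,b,z:(plane(t,*T(*a),z),plane(t,*T(*b),z))
for n,a,b,z in(("front",(55,452),(550,553),.05),("plat",(105,283),(580,372),.068),("platback",(135,47),(630,150),.068),("bar",(245,180),(610,245),.12)):
    p,q=f(a,b,z);d=p-q;print(n,p.round(4),q.round(4),"len",np.linalg.norm(d).round(3),"yaw",np.degrees(np.arctan2(-d[0],d[1])).round(1))
for n,a,b in(("sw",(148,430),(160,362)),):
    p,q=f(a,b,.091);d=q-p;print(n,np.degrees(np.arctan2(d[1],d[0])),(p+q)/2)
print(plane(t,374.1,224.1,.08),plane(t,*T(205,152),.187), plane(t,*T(153,396),.091))
# yellow plate of the switch
b=cv2.inRange(cv2.cvtColor(t["frame"],cv2.COLOR_RGB2HSV),(0,120,80),(36,255,255));b[:212]=0;b[240:]=0;b[:,:360]=0;b[:,388:]=0
rc=cv2.minAreaRect(cv2.findNonZero(b));print(rc,plane(t,*rc[0],.052))
```

```text
latch top (array([ 0.49201648, -0.33308598,  0.1858103 ]), np.float64(0.00410317290086764))
switch top (array([ 0.37253628, -0.31882862,  0.09114925]), np.float64(0.003699706954546043))
front [ 0.3443 -0.2702  0.05  ] [ 0.292  -0.5387  0.05  ] len 0.274 yaw -11.0
plat [ 0.4351 -0.2952  0.068 ] [ 0.3896 -0.5509  0.068 ] len 0.26 yaw -10.1
platback [ 0.5628 -0.3111  0.068 ] [ 0.5097 -0.579   0.068 ] len 0.273 yaw -11.2
bar [ 0.4864 -0.3624  0.12  ] [ 0.4543 -0.5529  0.12  ] len 0.193 yaw -9.6
sw -9.94275482523477 [ 0.37430346 -0.31876423  0.091     ]
[ 0.37282006 -0.3164488   0.08      ] [ 0.49378415 -0.33212132  0.187     ] [ 0.37428465 -0.31823317  0.091     ]
((373.797607421875, 223.77804565429688), (17.809974670410156, 18.229032516479492), 12.094758033752441) [ 0.37435367 -0.3188524   0.052     ]
```

Height checks agree: latch top 0.186 and switch top 0.091. The yaw is about -0.185 rad. I'll turn the tool first, then travel high towards the switch.

{"method": "step_arm", "body": {"deltas": [{"dp":[0,0,0],"roll":0.11,"jaw":0},{"dp":[0,0,0],"roll":0.11,"jaw":0},{"dp":[0,0,0],"roll":0.11,"jaw":0},{"dp":[0,0,0],"roll":0.1,"jaw":0},{"dp":[13,-29,0],"roll":0,"jaw":0}], "newtons": 40}}

```text
time_s: 0.72
ee_pos: [0.1704, -0.6088, 0.2532]
tcp_rot: [0.995, -0.098, -0.002, 0.003]
contact_force: [-0.6, -0.9, 0.3]
gripper_width: 0.0856
grip_force: 0.0
```

{"method": "step_arm", "body": {"deltas": [{"dp":[13,-29,0],"roll":0,"jaw":0},{"dp":[13,-29,0],"roll":0,"jaw":0},{"dp":[13,-29,0],"roll":0,"jaw":0},{"dp":[13,-29,0],"roll":0,"jaw":0},{"dp":[13,-29,0],"roll":0,"jaw":0}]}}

```text
time_s: 1.13
ee_pos: [0.267, -0.4726, 0.2534]
tcp_rot: [0.996, -0.093, 0.0, 0.0]
contact_force: [0.4, -0.7, 0.3]
gripper_width: 0.0853
grip_force: 0.0
```

{"method": "step_arm", "body": {"deltas": [{"dp":[13,-29,0],"roll":0,"jaw":0},{"dp":[13,-29,0],"roll":0,"jaw":0},{"dp":[13,-29,0],"roll":0,"jaw":0},{"dp":[13,-29,0],"roll":0,"jaw":0},{"dp":[13,-28,0],"roll":0,"jaw":0}]}}

```text
time_s: 1.55
ee_pos: [0.3575, -0.3429, 0.2535]
tcp_rot: [0.996, -0.092, 0.0, 0.0]
contact_force: [0.1, 0.2, 0.4]
gripper_width: 0.0853
grip_force: 0.0
```

{"method": "step_arm", "body": {"deltas": [{"dp":[0,0,0],"roll":0,"jaw":0},{"dp":[0,0,0],"roll":0,"jaw":0},{"dp":[0,0,0],"roll":0,"jaw":0}]}}

```text
time_s: 1.8
ee_pos: [0.3565, -0.3449, 0.2535]
tcp_rot: [0.996, -0.092, 0.0, 0.0]
contact_force: [-0.1, 0.8, -0.3]
gripper_width: 0.0855
grip_force: 0.0
```

```bash
cat >> h.py <<'E'
from scipy.spatial.transform import Rotation as R
def go(p):
    o=r.get_obs();q=R.from_quat(o["tcp_rot"]);m=q.as_matrix()
    print("t",round(o["time_s"],2),"ee",o["ee_pos"].round(4),"alpha",np.arctan2(m[1,0],m[0,0]).round(4),"z",m[:,2].round(3),"dp mm",(1000*q.inv().apply(np.array(p)-o["ee_pos"])).round(1),"F",np.round(o["contact_force"],1),"w",round(o["gripper_width"],4),"grip",o["grip_force"],"j",o["joints"].round(2))
E
python3 - <<'E'
from h import *
go([.374,-.3185,.092])
E
```

```text
t 1.8 ee [ 0.3565 -0.3449  0.2535] alpha -0.1852 z [-0.    -0.001 -1.   ] dp mm [ 12.3 -29.3 161.5] F [-0.1  0.8 -0.3] w 0.0855 grip 0.0 j [ 0.6   0.41  0.15  1.94 -0.08  0.79 -0.96]
```

{"method": "step_arm", "body": {"deltas": [{"dp":[12.3,-29.3,0],"roll":0,"jaw":0},{"dp":[0,0,20],"roll":0,"jaw":0.3},{"dp":[0,0,32],"roll":0,"jaw":0.4},{"dp":[0,0,32],"roll":0,"jaw":0.4},{"dp":[0,0,32],"roll":0,"jaw":0.4}]}}

```text
time_s: 2.22
ee_pos: [0.3736, -0.3197, 0.1366]
tcp_rot: [0.996, -0.094, 0.001, 0.001]
contact_force: [0.4, -0.8, 0.7]
gripper_width: 0.051
grip_force: 0.0
```

{"method": "step_arm", "body": {"deltas": [{"dp":[0,0,25],"roll":0,"jaw":0.4},{"dp":[0,0,12],"roll":0,"jaw":0.4},{"dp":[0,0,0],"roll":0,"jaw":0.4},{"dp":[0,0,0],"roll":0,"jaw":0.4}]}}

```text
time_s: 2.55
ee_pos: [0.3731, -0.319, 0.0999]
tcp_rot: [0.996, -0.094, -0.001, -0.0]
contact_force: [0.3, -0.3, 0.1]
gripper_width: 0.0514
grip_force: 0.0
```

Run:
```python
from h import *
go([.374,-.3185,.092])
s,t=cams()
a=cv2.resize(s["frame"][140:220,310:410],None,fx=6,fy=6,interpolation=2)
cv2.imwrite("pics/c.png",a[:,:,::-1])
```

```text
t 2.55 ee [ 0.3731 -0.319   0.0999] alpha -0.1877 z [-0.001  0.    -1.   ] dp mm [ 0.8 -0.7  7.9] F [ 0.3 -0.3  0.1] w 0.0514 grip 0.0 j [ 0.59  0.66  0.09  2.09 -0.13  0.4  -0.97]
```

View pics/c.png

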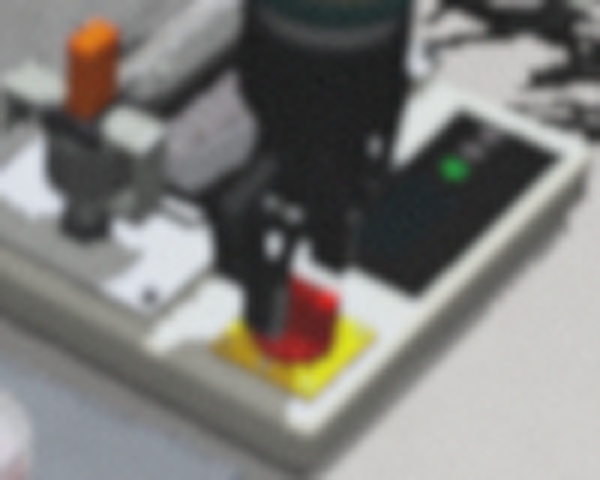

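The fingers straddle the red handle at about (310,320) in the crop. I'll go down the last 8 mm and close.

{"method": "step_arm", "body": {"deltas": [{"dp":[0.8,-0.7,8],"roll":0,"jaw":0.4},{"dp":[0,0,0],"roll":0,"jaw":1},{"dp":[0,0,0],"roll":0,"jaw":1},{"dp":[0,0,0],"roll":0,"jaw":1},{"dp":[0,0,0],"roll":0,"jaw":1}]}}

```text
time_s: 3.07
ee_pos: [0.3746, -0.3215, 0.0931]
tcp_rot: [0.996, -0.094, 0.001, 0.003]
contact_force: [-2.7, -8.4, -0.7]
gripper_width: 0.0118
grip_force: 42.0
```

{"method": "step_arm", "body": {"deltas": [{"dp":[0,0,0],"roll":0,"jaw":1},{"dp":[0,0,0],"roll":0,"jaw":1}]}}

```text
time_s: 3.23
ee_pos: [0.3746, -0.3215, 0.0931]
tcp_rot: [0.996, -0.094, 0.001, 0.003]
contact_force: [-2.6, -8.4, -0.6]
gripper_width: 0.012
grip_force: 42.0
```

Gripped. The handle sits about 2.5 mm along tool y from the command, so I'll null that side load and turn counter-clockwise (negative roll).

{"method": "step_arm", "body": {"deltas": [{"dp":[0,2.5,0],"roll":0,"jaw":1},{"dp":[0,0,0],"roll":-0.1,"jaw":1},{"dp":[0,0,0],"roll":-0.1,"jaw":1},{"dp":[0,0,0],"roll":-0.1,"jaw":1},{"dp":[0,0,0],"roll":-0.1,"jaw":1}]}}

```text
time_s: 3.65
ee_pos: [0.3745, -0.321, 0.0931]
tcp_rot: [0.994, 0.109, 0.0, 0.001]
contact_force: [-2.2, -2.6, 3.7]
gripper_width: 0.012
grip_force: 42.6
```

{"method": "step_arm", "body": {"deltas": [{"dp":[0,0,0],"roll":-0.1,"jaw":1},{"dp":[0,0,0],"roll":-0.1,"jaw":1},{"dp":[0,0,0],"roll":-0.1,"jaw":1},{"dp":[0,0,0],"roll":-0.1,"jaw":1},{"dp":[0,0,0],"roll":-0.1,"jaw":1}]}}

```text
time_s: 4.07
ee_pos: [0.3741, -0.3203, 0.093]
tcp_rot: [0.936, 0.352, -0.0, 0.0]
contact_force: [-2.6, -1.5, 6.2]
gripper_width: 0.0121
grip_force: 43.0
```

{"method": "step_arm", "body": {"deltas": [{"dp":[0,0,0],"roll":-0.1,"jaw":1},{"dp":[0,0,0],"roll":-0.1,"jaw":1},{"dp":[0,0,0],"roll":-0.1,"jaw":1},{"dp":[0,0,0],"roll":-0.1,"jaw":1},{"dp":[0,0,0],"roll":-0.1,"jaw":1}]}}

```text
time_s: 4.48
ee_pos: [0.3734, -0.3198, 0.093]
tcp_rot: [0.82, 0.573, -0.001, -0.001]
contact_force: [-3.9, 0.3, 8.7]
gripper_width: 0.0122
grip_force: 43.2
```

{"method": "step_arm", "body": {"deltas": [{"dp":[0,0,0],"roll":-0.1,"jaw":1},{"dp":[0,0,0],"roll":-0.07,"jaw":1},{"dp":[0,0,0],"roll":0,"jaw":1},{"dp":[0,0,0],"roll":0,"jaw":1}]}}

```text
time_s: 4.82
ee_pos: [0.3731, -0.3198, 0.0931]
tcp_rot: [0.771, 0.637, -0.001, -0.001]
contact_force: [-2.8, 0.2, 8.9]
gripper_width: 0.0121
grip_force: 43.6
```

Run:
```python
from h import *
go([.374,-.3185,.092]); print(r.get_obs()["wrist_torque"])
```

```text
t 4.82 ee [ 0.3731 -0.3198  0.0931] alpha 1.3822 z [-0.003  0.    -1.   ] dp mm [1.5 0.6 1.1] F [-2.8  0.2  8.9] w 0.0121 grip 43.55041980743408 j [ 0.86  0.68 -0.3   2.08  0.46  0.44  0.01]
[ 0.29712741  0.90087161 -0.47275051]
```

The tool turned a full 1.57 rad with the handle. I'll release, rise and look.

{"method": "step_arm", "body": {"deltas": [{"dp":[0,0,0],"roll":0,"jaw":0.4},{"dp":[0,0,0],"roll":0,"jaw":0.4},{"dp":[0,0,0],"roll":0,"jaw":0.4},{"dp":[0,0,-30],"roll":0,"jaw":0.4},{"dp":[0,0,-40],"roll":0,"jaw":0.4}]}}

```text
time_s: 5.23
ee_pos: [0.373, -0.3182, 0.1606]
tcp_rot: [0.769, 0.639, -0.001, -0.004]
contact_force: [1.4, -0.9, 0.7]
gripper_width: 0.0513
grip_force: 0.0
```

{"method": "step_arm", "body": {"deltas": [{"dp":[0,0,-40],"roll":0,"jaw":0.4},{"dp":[0,0,-40],"roll":0,"jaw":0.4},{"dp":[0,0,0],"roll":0,"jaw":0.4},{"dp":[0,0,0],"roll":0,"jaw":0.4}]}}

```text
time_s: 5.57
ee_pos: [0.3759, -0.3206, 0.2446]
tcp_rot: [0.77, 0.638, 0.0, 0.003]
contact_force: [-0.2, 0.1, -1.1]
gripper_width: 0.0516
grip_force: 0.0
```

Run:
```python
from h import *
go([.493,-.334,.23])
s,t=cams()
a=cv2.resize(s["frame"][120:220,290:410],None,fx=6,fy=6,interpolation=2)
cv2.imwrite("pics/d.png",a[:,:,::-1])
```

```text
t 5.57 ee [ 0.3759 -0.3206  0.2446] alpha 1.3847 z [ 0.004 -0.004 -1.   ] dp mm [  8.6 117.5  15.1] F [-0.2  0.1 -1.1] w 0.0516 grip 0.0 j [ 0.99  0.45 -0.48  1.95  0.29  0.8   0.17]
```

View pics/d.png

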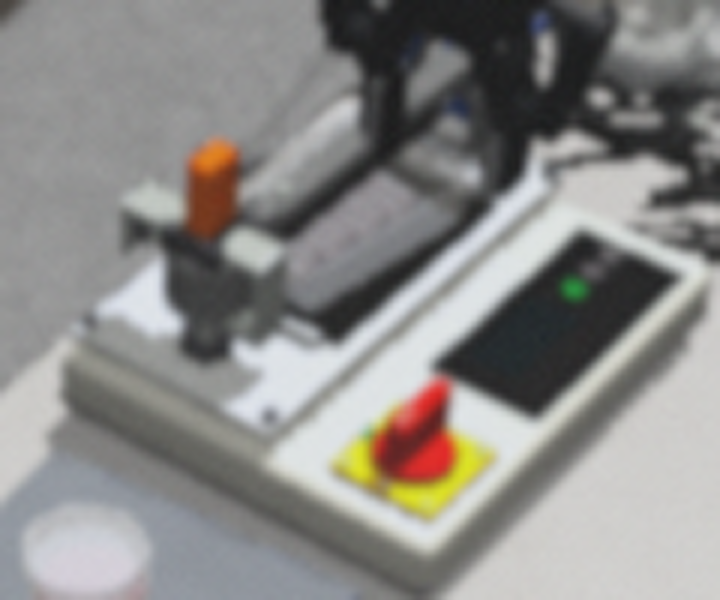

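The red bar at about (420,425) now lies along the shaker's y, so the switch is off. The latch at (212,190) is untouched. I'll move over it.

{"method": "step_arm", "body": {"deltas": [{"dp":[2,29,0],"roll":0,"jaw":0.4},{"dp":[2,29,0],"roll":0,"jaw":0.4},{"dp":[2,29,0],"roll":0,"jaw":0.4},{"dp":[2,29,0],"roll":0,"jaw":0.4},{"dp":[0,0,0],"roll":0,"jaw":0.4}]}}

```text
time_s: 6.08
ee_pos: [0.4954, -0.3319, 0.2402]
tcp_rot: [0.768, 0.64, 0.002, 0.0]
contact_force: [-0.1, 0.7, 1.1]
gripper_width: 0.0516
grip_force: 0.0
```

{"method": "step_arm", "body": {"deltas": [{"dp":[0,0,0],"roll":0,"jaw":0.4},{"dp":[0,0,0],"roll":0,"jaw":0.4}]}}

```text
time_s: 6.25
ee_pos: [0.4886, -0.3327, 0.2403]
tcp_rot: [0.77, 0.639, -0.001, -0.002]
contact_force: [-0.1, -0.6, -0.3]
gripper_width: 0.0512
grip_force: 0.0
```

Run:
```python
from h import *
go([.493,-.334,.175])
```

```text
t 6.25 ee [ 0.4886 -0.3327  0.2403] alpha 1.3853 z [-0.004  0.002 -1.   ] dp mm [-0.5  4.8 65.3] F [-0.1 -0.6 -0.3] w 0.0512 grip 0.0 j [ 0.84  0.59 -0.46  1.69  0.31  0.94  0.08]
```

{"method": "step_arm", "body": {"deltas": [{"dp":[0,4,20],"roll":0,"jaw":0.4},{"dp":[0,0,15],"roll":0,"jaw":0.4},{"dp":[0,0,10],"roll":0,"jaw":0.4},{"dp":[0,0,0],"roll":0,"jaw":0.4},{"dp":[0,0,0],"roll":0,"jaw":0.4}]}}

```text
time_s: 6.67
ee_pos: [0.4929, -0.3341, 0.1969]
tcp_rot: [0.77, 0.638, -0.0, -0.001]
contact_force: [-0.2, 0.2, 0.7]
gripper_width: 0.051
grip_force: 0.0
```

Run:
```python
from h import *
go([.493,-.334,.175])
s,t=cams()
a=cv2.resize(s["frame"][110:200,280:400],None,fx=6,fy=6,interpolation=2)
cv2.imwrite("pics/e.png",a[:,:,::-1])
```

```text
t 6.67 ee [ 0.4929 -0.3341  0.1969] alpha 1.3842 z [-0.002  0.001 -1.   ] dp mm [ 0.1  0.1 21.9] F [-0.2  0.2  0.7] w 0.051 grip 0.0 j [ 0.82  0.65 -0.43  1.72  0.35  0.85  0.05]
```

View pics/e.png

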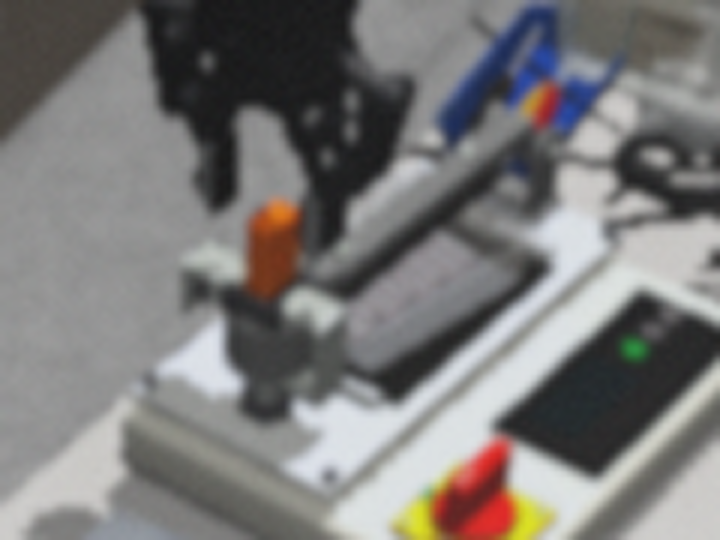

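The fingertips at about (222,205) and (325,245) in the crop straddle the orange handle at (275,225) evenly. I'll descend and grip.

{"method": "step_arm", "body": {"deltas": [{"dp":[0,0,12],"roll":0,"jaw":0.4},{"dp":[0,0,9],"roll":0,"jaw":0.4},{"dp":[0,0,0],"roll":0,"jaw":0.4},{"dp":[0,0,0],"roll":0,"jaw":1},{"dp":[0,0,0],"roll":0,"jaw":1}], "newtons": 60}}

```text
time_s: 7.18
ee_pos: [0.4941, -0.3341, 0.1762]
tcp_rot: [0.77, 0.638, 0.0, -0.0]
contact_force: [0.2, 1.0, -0.2]
gripper_width: 0.0283
grip_force: 0.0
```

{"method": "step_arm", "body": {"deltas": [{"dp":[0,0,0],"roll":0,"jaw":1},{"dp":[0,0,0],"roll":0,"jaw":1},{"dp":[0,0,0],"roll":0,"jaw":1}]}}

```text
time_s: 7.43
ee_pos: [0.4929, -0.3339, 0.1767]
tcp_rot: [0.77, 0.638, -0.001, -0.001]
contact_force: [-4.4, 2.0, 4.4]
gripper_width: 0.015
grip_force: 59.0
```

Run:
```python
from h import *
go([.493,-.334,.175])
```

```text
t 7.43 ee [ 0.4929 -0.3339  0.1767] alpha 1.3835 z [-0.002  0.    -1.   ] dp mm [-0.1  0.1  1.7] F [-4.4  2.   4.4] w 0.015 grip 59.03336942195892 j [ 0.81  0.67 -0.42  1.74  0.36  0.81  0.03]
```

Firm grip: 59 N at 15 mm. Now the pull towards the shaker's front (tool -y).

{"method": "step_arm", "body": {"deltas": [{"dp":[0,-3,0],"roll":0,"jaw":1},{"dp":[0,-4,0],"roll":0,"jaw":1},{"dp":[0,-4,0],"roll":0,"jaw":1},{"dp":[0,-3,0],"roll":0,"jaw":1},{"dp":[0,0,0],"roll":0,"jaw":1}]}}

```text
time_s: 7.85
ee_pos: [0.4835, -0.332, 0.1771]
tcp_rot: [0.77, 0.638, 0.003, 0.003]
contact_force: [7.8, -1.7, -2.9]
gripper_width: 0.0155
grip_force: 58.4
```

{"method": "step_arm", "body": {"deltas": [{"dp":[0,0,0],"roll":0,"jaw":1},{"dp":[0,0,0],"roll":0,"jaw":1}]}}

```text
time_s: 8.02
ee_pos: [0.4839, -0.3321, 0.1771]
tcp_rot: [0.77, 0.638, 0.003, 0.003]
contact_force: [7.1, -0.8, -3.0]
gripper_width: 0.0151
grip_force: 58.4
```

Run:
```python
from h import *
go([.4929,-.3339,.1767])
```

```text
t 8.02 ee [ 0.4839 -0.3321  0.1771] alpha 1.385 z [ 0.008 -0.002 -1.   ] dp mm [-0.1  9.1  0.5] F [ 7.1 -0.8 -3. ] w 0.0151 grip 58.43170166015625 j [ 0.82  0.66 -0.42  1.77  0.36  0.78  0.03]
```

{"method": "step_arm", "body": {"deltas": [{"dp":[0,-3,0],"roll":0,"jaw":1},{"dp":[0,-2,0],"roll":0,"jaw":1},{"dp":[0,0,0],"roll":0,"jaw":1},{"dp":[0,0,0],"roll":0,"jaw":1}], "newtons": 80}}

```text
time_s: 8.35
ee_pos: [0.4799, -0.3314, 0.1773]
tcp_rot: [0.77, 0.638, 0.003, 0.004]
contact_force: [9.3, -2.4, -3.1]
gripper_width: 0.0149
grip_force: 81.4
```

Run:
```python
from h import *
go([.4929,-.3339,.1767])
# arc plan in tool axes (tool x ~ shaker y, z down) from bar angle 0
for a in np.arange(0,.51,.05):
    y=np.cos(a)*225-np.sin(a)*63;z=np.sin(a)*225+np.cos(a)*63
    print(a.round(2),round(y-225,1),round(63-z,1))
```

```text
t 8.35 ee [ 0.4799 -0.3314  0.1773] alpha 1.385 z [ 0.01  -0.002 -1.   ] dp mm [-0.1 13.2  0.8] F [ 9.3 -2.4 -3.1] w 0.0149 grip 81.41395926475525 j [ 0.83  0.65 -0.42  1.79  0.36  0.77  0.03]
0.0 0.0 0.0
0.05 -3.4 -11.2
0.1 -7.4 -22.1
0.15 -11.9 -32.9
0.2 -17.0 -43.4
0.25 -22.6 -53.7
0.3 -28.7 -63.7
0.35 -35.2 -73.3
0.4 -42.3 -82.6
0.45 -49.8 -91.6
0.5 -57.7 -100.2
```

The handle has moved 13 mm, near the latch's stop. Now lifting along the arc.

{"method": "step_arm", "body": {"deltas": [{"dp":[-1,0,-6],"roll":0,"jaw":1},{"dp":[-2.4,0,-6],"roll":0,"jaw":1},{"dp":[-4,0,-11],"roll":0,"jaw":1},{"dp":[-4.5,0,-11],"roll":0,"jaw":1},{"dp":[0,0,0],"roll":0,"jaw":1}]}}

```text
time_s: 8.77
ee_pos: [0.4781, -0.3439, 0.2126]
tcp_rot: [0.77, 0.638, 0.004, 0.005]
contact_force: [9.7, -3.4, -5.1]
gripper_width: 0.0146
grip_force: 79.0
```

Run:
```python
from h import *
go([.4799,-.3314,.1773])
```

```text
t 8.77 ee [ 0.4781 -0.3439  0.2126] alpha 1.3836 z [ 0.012 -0.003 -1.   ] dp mm [12.7 -0.9 35.3] F [ 9.7 -3.4 -5.1] w 0.0146 grip 78.98948192596436 j [ 0.86  0.62 -0.45  1.74  0.33  0.85  0.08]
```

The load is only about 5 N, so the bar is free. Continuing.

{"method": "step_arm", "body": {"deltas": [{"dp":[-5,0,-11],"roll":0,"jaw":1},{"dp":[-6,0,-10],"roll":0,"jaw":1},{"dp":[-6,0,-10],"roll":0,"jaw":1},{"dp":[-6.5,0,-10],"roll":0,"jaw":1},{"dp":[-7,0,-9],"roll":0,"jaw":1}]}}

```text
time_s: 9.18
ee_pos: [0.4714, -0.3724, 0.2609]
tcp_rot: [0.77, 0.639, 0.003, 0.003]
contact_force: [9.8, -2.9, -7.2]
gripper_width: 0.0148
grip_force: 78.0
```

{"method": "step_arm", "body": {"deltas": [{"dp":[-7,0,-9],"roll":0,"jaw":1},{"dp":[0,0,0],"roll":0,"jaw":1},{"dp":[0,0,0],"roll":0,"jaw":1},{"dp":[0,0,0],"roll":0,"jaw":1},{"dp":[0,0,0],"roll":0,"jaw":1}]}}

```text
time_s: 9.6
ee_pos: [0.4702, -0.3801, 0.27]
tcp_rot: [0.77, 0.639, 0.003, 0.004]
contact_force: [9.5, -3.2, -4.5]
gripper_width: 0.0151
grip_force: 78.4
```

Run:
```python
from h import *
go([.4799,-.3314,.1773])
s,t=cams()
a=cv2.resize(s["frame"][90:200,280:400],None,fx=5,fy=5,interpolation=2)
b=cv2.resize(t["frame"][158:258,350:390],None,fx=5.5,fy=5.5,interpolation=2)
b=cv2.copyMakeBorder(b,0,0,0,0,0);o=np.zeros((600,800,3),np.uint8);o[:550,:600]=a
o[:a.shape[0],:a.shape[1]]=a; w=min(200,b.shape[1]);o[:b.shape[0],600:600+w]=b[:,:w]
cv2.imwrite("pics/f.png",o[:,:,::-1])
```

```text
t 9.6 ee [ 0.4702 -0.3801  0.27  ] alpha 1.3851 z [ 0.009 -0.003 -1.   ] dp mm [49.8 -0.4 92.7] F [ 9.5 -3.2 -4.5] w 0.0151 grip 78.44413876533508 j [ 0.93  0.57 -0.47  1.63  0.3   1.    0.18]
```

View pics/f.png

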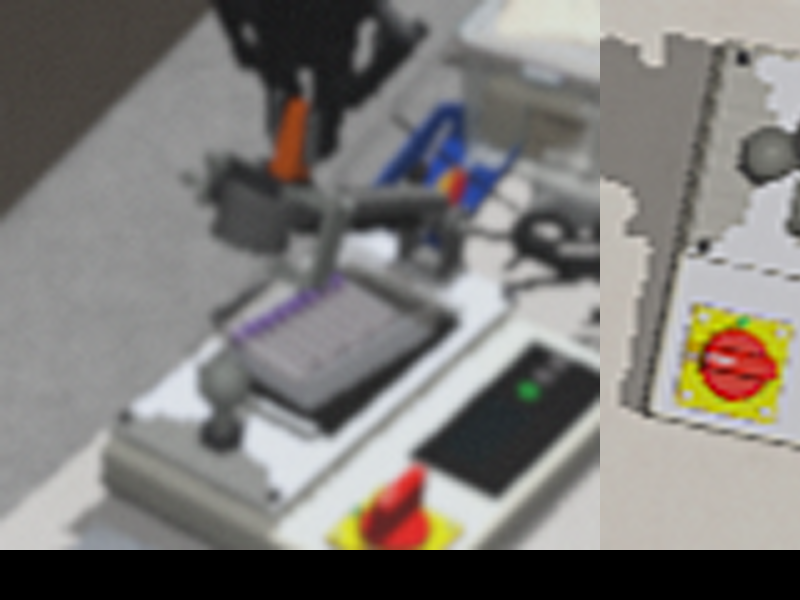

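The bar is up, with the ball exposed at (222,385) and the orange handle held at (292,140). The vial box is in place and the switch line points left (off). Handing in.

Run:
```python
from workcell import r
print(r.close_job())
```

```text
the job is handed in; nothing more can be done
None
```

The switch is off, and the gripper is holding the bar about 10 cm above its ball; in the last picture the vial box looked in place. I've handed in the job, but it returned no verdict.

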